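# Set the stop clip at the tight spot of a pastry case's sliding cover

### The arm

A 6-joint arm with a two-finger parallel gripper is mounted at the origin on the work surface. World frame = base frame: x ahead of the robot, y to its left, z up, the work surface at z = 0. Lengths are in mm, angles in rad, forces in N, time in s.
With the tool pointing down it reaches from about 325 to 1000 mm from the base axis. Payload 5.1 kg.
Tool frame: the origin (TCP) lies at the very end of the fingers, on their centre line; the grasp point (between the pads) lies 19 mm behind it; z points along the fingers, y is the line along which they close (so a half turn about z gives the same grasp; the last joint's range is limited). The gripper opens to 85 mm and grips with 20 to 120 N. Pads are 22 mm wide; open, the fingers measure 114 mm over their backs; the gripper's body (76 mm by 85 mm) begins 54 mm behind the grasp point. The pads swing forward as they close: fully open they stand 13 mm farther back than shut.
Start: joints at [-1.266, 0.124, 1.65, -0, 1.367, -0.083], TCP at [245.767, -601.734, 231.322] pointing down, gripper open.
Joint ranges: [-2.61, 2.61], [-1.02, 2.33], [0.03, 2.71], [-1.35, 4.49], [0.32, 2.68], [-2.91, 2.91]. Speed limits (rad/s): [2.57, 2.57, 3.14, 3.14, 3.14, 3.14].

### API

Orientations are given as a unit quaternion [x, y, z, w].
In Python, from cell import env, capture, calibration gives the robot as it stands.
- The arm moves only by the tool move_arm, never from a script. Its argument "motion" is a list of rows, each a list of 5 numbers: the shift along the tool's x, y, z in mm, then the turn about the tool's z in degrees, then the closure, from 0 (fully open) to 1 (shut). In form: [[tx, ty, tz, spin, claw], ...]. A call has 1 to 5 rows; each row is the pose to reach, as a shift and turn from the pose commanded when the call began, along the tool's axes at that moment; what a row does not reach only later rows make up. A row lasts 1/8 s, in which the tool goes at most 62.5 mm and 10.7 degrees, less where a joint would pass 70% of its speed; a pose out of reach is approached as far as the arm can. A call with a gripper value outside its range is refused whole. The fingers move at their own pace and stop on an object; "newtons" is the grip in N (left out, the last holds). Time passes only in rows, so rows that repeat a pose let the fingers close. It gives the time, the measured TCP pose, the force, the opening and the grip force at its end, in the units of the state.
- env.sense(): the state, without advancing time (a new reading comes with each control period).
- capture(name): name is "scene" or "top"; returns the picture (384x512x3 uint8, red, green, blue); there is no depth.
- calibration(name): a dict with "fx", "fy", "cx", "cy" (pixels), "view" (4x4, takes a point from world to camera coordinates). Camera axes: x right, y down, z forward; pixel columns grow to the right and rows downward; lengths in mm; the calibration is good to about 2 mm. A picture is of the moment at which its call begins. calibration takes no time and is no camera call.
- env.hand_in(): hands the job in; it is judged then, once.
The state is a dict: "time_s": time; "qpos": joint angles; "qd": joint speeds; "effort": joint torques, N m; "eef_pos": TCP position; "eef_rot": TCP orientation; "ft_force": force on the tool from outside, world axes, zero at the start; "wrist_torque": the same for the moment, N m; "grip_width": finger opening in mm; "finger_force": force on a finger pad.
Only numpy, scipy, OpenCV 4.12 (cv2) and the standard library are available. Lean on these libraries where they do the work, as an engineer would, in place of code of your own. Each camera call takes 0.05 s, during which the arm holds its last target. There are 200 camera calls.

### The job

The rail of the pastry case has swollen at a spot you cannot see: hold the cover by its handle and slide it along so that it pushes the stop clip until you feel the clip clearly bind at the tight spot, without forcing it. Then back the cover off until a gap of about a finger's width (roughly 20 mm) stands open between its edge and the clip, leaving the clip where it binds, let go of the cover and push the clip's lock pin all the way down. Leave everything else on the counter alone.

Things in the scene. Friction and masses are not known exactly. Their poses are not given: they have to be found in the camera images.
- rail: Wooden rail on the robot side of the pastry case, 30 mm wide, 560 mm long, top 118 mm above the table. Origin: centre of its underside. y points along it, the way the cover pushes the clip; z up; x across the case, away from the robot. At one unseen tight spot (clip's origin 110 to 205 mm along +y from here, differs every time) the clip binds.
- case: Pastry case: open wooden crate, 200 mm by 560 mm, 118 mm high, with a ledge at its back. Origin: centre of the crate's underside; axes as the rail's. At the rail's tight spot the push needed climbs by 1.5 N per mm. Clearly binding: 5 N or more above the running drag, kept up for about 0.4 s; more than 18 N above it is forcing and spoils the rail.
- cover: Sliding cover on the case: clear panel in a wooden frame, 225 mm across (x), 200 mm along the rail (y), 12 mm thick. Slides only along the rail's y. Origin: centre of its underside, axes as the rail's; leading edge 100 mm along +y. Drag of the cover alone about 2 N; with the clip being pushed about 5 N in all (the running drag). Stays where it is left.
- handle (a point): Centre of the cover's handle, half-way up: an upright dark wood fin on the cover, 14 mm thick along the rail (y), 60 mm long across it (x), 46 mm high; the cover's upper face is 23 mm below this point. Nothing near it, so it can be pinched from above with the fingers closing along the rail. Axes as the rail's; in the middle of the cover along y.
- clip: Aluminium stop clip on the rail ahead of the cover: block 34 mm across, 36 mm along the rail (y), 24 mm high, slides only along y. Origin: centre of its underside. The cover touches it when its origin is 118 mm along +y from the cover's; the gap is what exceeds that. 3 N of friction holds it; as the cover backs off the rail may push it back some mm and it still binds.
- pin_top (a point): Centre of the top face of the clip's lock pin, a round steel button 22 mm across standing 14 mm above the clip's block while up, in the middle of the block.
- pin (a joint): How far the lock pin is pushed down, in m: 0 up (unlocked), 0.009 fully down. It moves against about 4 N of friction and stays where it is left.
- jar: Bystander: small jar (54 mm across, 75 mm high) on the ledge at the back of the case. Origin: centre of its underside.
- card: Bystander: small card stand (95 mm high) on the ledge at the back of the case. Origin: centre of its underside.
- cup_a: Bystander: ceramic cup, 85 mm high. Origin: centre of its underside.
- cup_b: Bystander: ceramic cup, 85 mm high. Origin: centre of its underside.
- bowl: Bystander: wooden bowl, 140 mm across. Origin: centre of its underside.
- shaker: Bystander: steel shaker, 64 mm across, 120 mm high. Origin: centre of its underside.
- spatula: Bystander: spatula, 240 mm long, lying on the table in front of the case, to the robot's left. Origin: middle of the tool.

How it is judged (in metres and radians):
On the way, in this order (a step that is already met when the one before it is completed fails the run):
1. the cover pushes the clip until it binds at the tight spot: at least 5 N between clip and rail for 0.2 s, with the cover pushing (contact force between clip and rail above 5 N and contact force between cover and clip above 4 N), for 0.2 s.
2. the cover is backed off, the gap to the clip being 6 to 35 mm, the clip still at the tight spot (y of clip in the frame of cover between 0.124 and 0.153 m and contact force between clip and rail above 0.3 N), for 0.2 s.
3. the lock pin is pushed down (value of joint pin above 0.0065 m), for 0.2 s.
At the end, for the whole second after the job is handed in: The clip still bears on the tight spot (more than 0.3 N), its lock pin is at least 6.5 mm down, the cover stands 6 to 35 mm clear of the clip, and both are at rest (all of step 2 and value of joint pin above 0.0065 m and linear speed of each of cover, clip below 0.01 m/s); the robot touches nothing.
It fails at once if the clip is forced into the tight spot with more than 18 N (contact force between clip and rail above 18 N).
It fails at once if something else on the counter is displaced by more than 20 mm (distance of any of jar, card, cup_a, cup_b, bowl, shaker, spatula from where it was at the start of the episode above 0.02 m).
It also fails if it takes over 64 s, if anything falls off the work surface, if the arm or the gripper's body presses on something with over 40 N, if the wrist force passes 120 N, or if a joint passes its speed limit or range.

## Working session

There is one attempt and no reset: what is moved stays moved. The work goes in short steps, Python scripts to look and compute and a tool call to move; the robot and the scene stay as the last step left them, time stands still between calls to the robot, and variables do not carry over. Pictures are saved under pics/ and viewed, at most 10 in all, crops included, and the job is handed in when it is done.

Besides the shell and the picture viewer there is one more tool, called after ">>>" as name([rows], argument=value, ...), one row to a line, values as JSON. move_arm: Moves the arm, as the interface text tells. Its arguments: {"type":"object","properties":{"motion":{"type":"array","items":{"type":"array","items":{"type":"number"}}},"newtons":{"type":"number"}},"required":["motion"]}

```bash
mkdir -p pics; ls; python3 - <<'E'
from cell import env,capture,calibration
import cv2
for n in("scene","top"):
    cv2.imwrite(f"pics/{n}0.png",cv2.cvtColor(capture(n),cv2.COLOR_RGB2BGR)); c=calibration(n); print(n,c)
s=env.sense(); print(s)
E
```

```text
pics
scene {'fx': 348.3957117920534, 'fy': 348.3957117920534, 'cx': 259.5395437755768, 'cy': 194.75550819966773, 'view': array([[ 2.77287097e-01,  9.60652960e-01, -1.60547655e-02,
        -1.46236824e+02],
       [ 6.67823033e-01, -2.04722939e-01, -7.15612266e-01,
        -2.86288842e+02],
       [-6.90741820e-01,  1.87708306e-01, -6.98313203e-01,
         1.59169930e+03],
       [ 0.00000000e+00,  0.00000000e+00,  0.00000000e+00,
         1.00000000e+00]])}
top {'fx': 376.67001954816806, 'fy': 376.67001954816806, 'cx': 253.4027899323702, 'cy': 188.6511766241693, 'view': array([[ 2.78778777e-02, -9.99542828e-01,  1.17029715e-02,
        -3.41975724e+01],
       [-9.80526828e-01, -2.96205462e-02, -1.94138513e-01,
         5.34219920e+02],
       [ 1.94396407e-01, -6.06290782e-03, -9.80904317e-01,
         1.46854089e+03],
       [ 0.00000000e+00,  0.00000000e+00,  0.00000000e+00,
         1.00000000e+00]])}
{'time_s': 0.1, 'qpos': array([-1.26561810e+00,  1.24426298e-01,  1.65153246e+00,  2.32993865e-05,
        1.36750729e+00, -8.25646311e-02]), 'qd': array([ 5.56067967e-05, -6.01690743e-04, -1.91437538e-03, -1.11962907e-03,
       -6.17888438e-05,  4.95646686e-04]), 'effort': array([ 2.32032771e-04, -4.24929178e+01, -3.66653609e+01, -6.37493122e-05,
        3.92655231e-03, -8.89596237e-07]), 'eef_pos': array([ 245.5990683 , -601.22007207,  230.1876862 ]), 'eef_rot': array([ 9.81265749e-01,  1.92656825e-01, -9.27086353e-05, -9.32168045e-04]), 'ft_force': array([-0.49238227, -0.80732473,  0.1510564 ]), 'wrist_torque': array([ 0.0431457 , -0.00079364, -0.02671507]), 'finger_force': 0.0, 'grip_width': 85.23389250678694}
```

View pics/scene0.png

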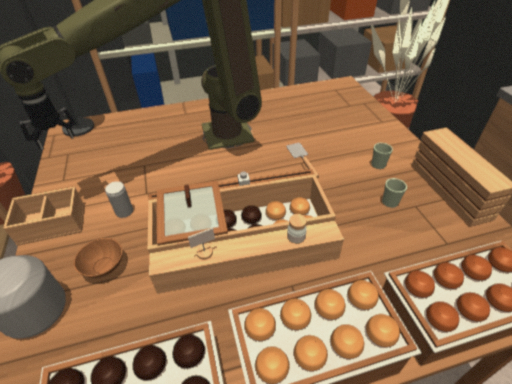

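View pics/top0.png

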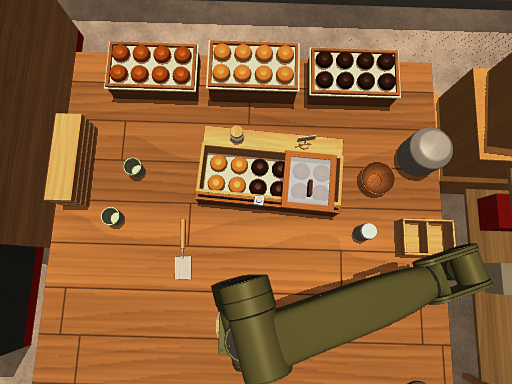

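The scene view shows the handle at about (187,195) and the clip at (243,177). In the top view the handle is at (310,187), the clip at (259,200), and the cover at x 283-340. I'll enlarge both areas.

```bash
python3 - <<'E'
import cv2,numpy as np
a=cv2.imread("pics/scene0.png")[160:260,140:290]; b=cv2.imread("pics/top0.png")[120:220,195:345]
f=lambda i:cv2.resize(i,None,fx=5,fy=5,interpolation=cv2.INTER_CUBIC)[:, :]
cv2.imwrite("pics/zs.png",f(a));cv2.imwrite("pics/zt.png",f(b))
E
```

```text
(no output)
```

View pics/zs.png

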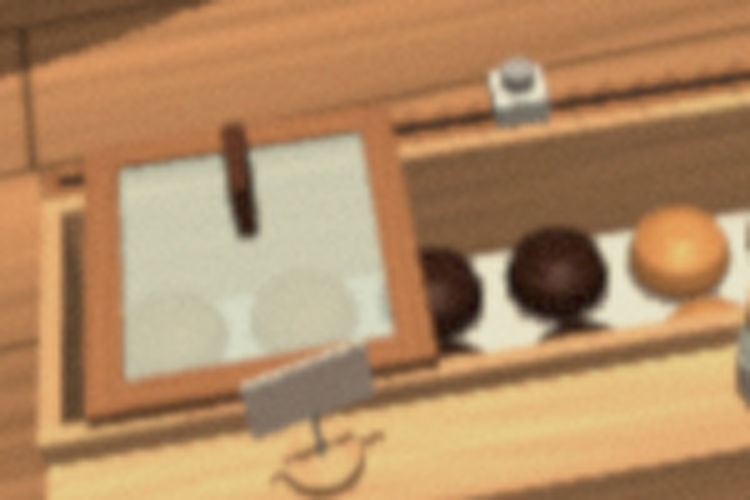

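View pics/zt.png

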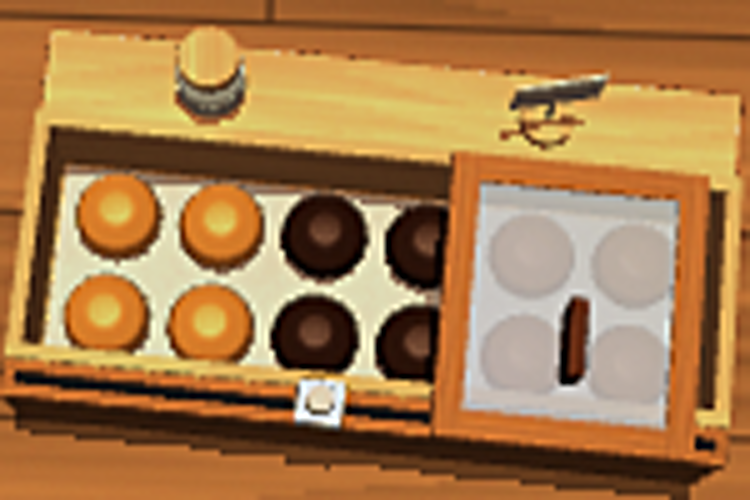

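The zoomed scene crop shows the handle top's ends at (232,125) and (244,185), and the pin top at (518,70). In the zoomed top crop the cover corners are (455,153), (708,180), (690,457) and (433,430), the handle top face is at about (578,340), and the pin top is at (320,397).

```bash
cat > h.py <<'E'
import numpy as np
from cell import env,capture,calibration
def ray(n,u,v):
    c=calibration(n);V=c["view"];R=V[:3,:3]
    return -R.T@V[:3,3], R.T@np.array([(u-c["cx"])/c["fx"],(v-c["cy"])/c["fy"],1])
def plane(n,u,v,z):
    o,d=ray(n,u,v);return o+d*(z-o[2])/d[2]
def two(p,q):
    (a,d),(b,e)=ray("scene",*p),ray("top",*q)
    s=np.linalg.lstsq(np.c_[d,-e],b-a,rcond=None)[0];P,Q=a+d*s[0],b+e*s[1]
    return (P+Q)/2,np.linalg.norm(P-Q)
Z=lambda u,v,o:((u+.5)/5-.5+o[0],(v+.5)/5-.5+o[1])
S=(140,160);T=(195,120)
E
python3 - <<'E'
from h import *
np.set_printoptions(precision=1,suppress=True)
print("pin",two(Z(518,70,S),Z(320,397,T)),plane("top",*Z(320,397,T),156),plane("scene",*Z(518,70,S),156))
C=[plane("top",*Z(u,v,T),130) for u,v in[(455,153),(708,180),(690,457),(433,430)]]
C=np.array(C);print(C,C.mean(0),np.linalg.norm(np.diff(C[[0,1,2,3,0]],axis=0),axis=1))
ey=C[0]+C[3]-C[1]-C[2];print("yaw of ey",np.degrees(np.arctan2(ey[1],ey[0])))
ex=C[0]+C[1]-C[3]-C[2];print("yaw of ex",np.degrees(np.arctan2(ex[1],ex[0])))
R=[plane("top",*Z(u,v,T),118) for u,v in[(8,363),(728,440)]]; print(R, np.degrees(np.arctan2(*(R[0]-R[1])[1::-1])))
R=[plane("top",*Z(u,v,T),118) for u,v in[(5,396),(720,468)]]; print(R, np.degrees(np.arctan2(*(R[0]-R[1])[1::-1])))
print("handle top ctr",[plane("top",*Z(u,v,T),176) for u,v in[(579,340),(580,297),(574,384)]])
print("scene top ends",[plane("scene",*Z(u,v,S),176) for u,v in[(232,125),(240,180),(246,200)]])
E
```

```text
pin (array([476.2, -38.7, 152.9]), np.float64(0.12008861481070253)) [475.6 -38.6 156. ] [479.7 -39.5 156. ]
[[ 676.7 -139.8  130. ]
 [ 661.  -337.9  130. ]
 [ 442.3 -320.9  130. ]
 [ 457.2 -125.6  130. ]] [ 559.3 -231.   130. ] [198.7 219.3 195.9 219.9]
yaw of ey 85.54710644587591
yaw of ex -4.071753994872786
[array([501.5, 201.3, 118. ]), array([ 458. , -352.9,  118. ])] 85.52107276055723
[array([475.7, 202.1, 118. ]), array([ 436.2, -346.5,  118. ])] 85.88777133929865
handle top ctr [array([ 520.9, -229.3,  176. ]), array([ 553.6, -230.1,  176. ]), array([ 487.6, -225.6,  176. ])]
scene top ends [array([ 500.6, -226.7,  176. ]), array([ 551. , -228.6,  176. ]), array([ 569.1, -227.4,  176. ])]
```

>>> move_arm([
  [50,-30,0,5.3,0],
  [100,-60,0,10.6,0],
  [150,-90,0,16,0],
  [200,-120,0,21.3,0],
  [250,-150,0,26.6,0],
], newtons=40)

```text
time_s: 0.72
eef_pos: [421.1, -366.5, 230.8]
eef_rot: [0.999, -0.04, -0.0, -0.0]
ft_force: [0.6, -0.4, 0.5]
grip_width: 85.0
finger_force: 0.0
```

>>> move_arm([
  [31,-49,0,0,0],
  [62,-98,0,0,0],
  [92,-147,0,0,0],
  [92,-147,20,0,0],
  [92,-147,20,0,0],
])

```text
time_s: 1.35
eef_pos: [521.9, -228.1, 208.3]
eef_rot: [0.999, -0.038, -0.003, -0.001]
ft_force: [-0.3, -0.2, -0.7]
grip_width: 85.4
finger_force: 0.0
```

```bash
python3 - <<'E'
from h import *;import cv2
f=lambda i:cv2.resize(cv2.cvtColor(i,cv2.COLOR_RGB2BGR),None,fx=4,fy=4,interpolation=cv2.INTER_CUBIC)
a=f(capture("scene")[130:260,140:240]);b=f(capture("top")[110:240,260:360])
cv2.imwrite("pics/m1.png",cv2.hconcat([a,b]));print(env.sense()["eef_pos"])
E
```

```text
[ 522.49793798 -229.55333234  210.52677116]
```

View pics/m1.png

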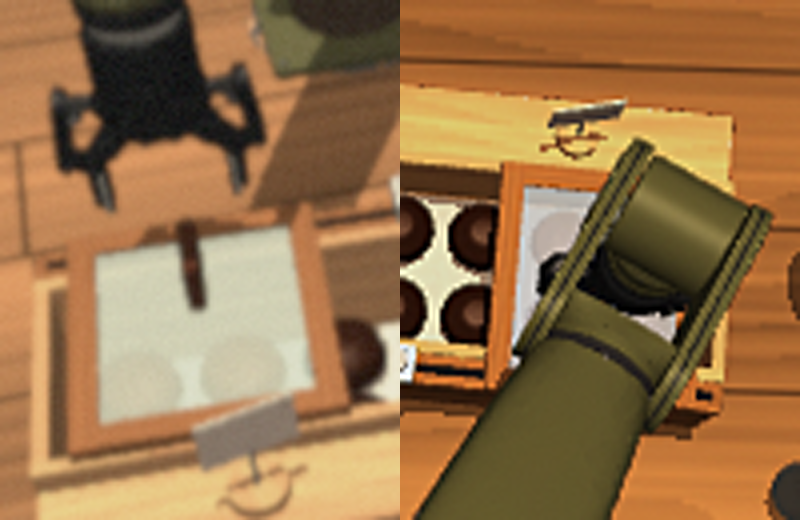

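The left half (scene view) shows the open fingers at (108,205) and (238,190) straddling the handle fin at (188,265). The right half (top view) has the wrist over the cover, so I'll descend.

>>> move_arm([
  [0,0,25,0,0],
  [0,0,50,0,0],
  [0,0,66,0,0],
  [0,0,66,0,0.5],
  [0,0,66,0,0.6],
])

```text
time_s: 2.08
eef_pos: [523.9, -229.5, 146.5]
eef_rot: [0.999, -0.039, 0.001, 0.0]
ft_force: [-0.2, -0.3, -0.1]
grip_width: 51.8
finger_force: 0.0
```

>>> move_arm([
  [0,0,0,0,0.8],
  [0,0,0,0,0.9],
  [0,0,0,0,1],
  [0,0,0,0,1],
  [0,0,0,0,1],
])

```text
time_s: 2.7
eef_pos: [524.0, -228.9, 146.5]
eef_rot: [0.999, -0.038, 0.001, 0.0]
ft_force: [-0.2, 1.3, 5.5]
grip_width: 13.6
finger_force: 41.6
```

>>> move_arm([
  [0,-8,0,0,1],
  [0,-20,0,0,1],
  [0,-32,0,0,1],
  [0,-44,0,0,1],
  [0,-52,0,0,1],
])

```text
time_s: 3.32
eef_pos: [527.6, -177.2, 146.5]
eef_rot: [0.999, -0.038, 0.0, 0.001]
ft_force: [-3.7, -2.0, 6.8]
grip_width: 13.6
finger_force: 41.7
```

>>> move_arm([
  [0,-4,0,0,1],
  [0,-9,0,0,1],
  [0,-14,0,0,1],
  [0,-20,0,0,1],
  [0,-26,0,0,1],
])

```text
time_s: 3.95
eef_pos: [529.4, -152.2, 146.5]
eef_rot: [0.999, -0.038, 0.0, 0.002]
ft_force: [-4.8, -5.2, 6.5]
grip_width: 13.5
finger_force: 41.7
```

>>> move_arm([
  [0,-6,0,0,1],
  [0,-12,0,0,1],
  [0,-18,0,0,1],
  [0,-24,0,0,1],
  [0,-30,0,0,1],
])

```text
time_s: 4.58
eef_pos: [531.4, -122.4, 146.5]
eef_rot: [0.999, -0.038, -0.0, 0.002]
ft_force: [-4.0, -5.5, 7.5]
grip_width: 13.7
finger_force: 41.8
```

>>> move_arm([
  [0,-5,0,0,1],
  [0,-10,0,0,1],
  [0,-14,0,0,1],
  [0,-18,0,0,1],
  [0,-18,0,0,1],
])

```text
time_s: 5.2
eef_pos: [532.7, -103.9, 146.5]
eef_rot: [0.999, -0.038, -0.0, 0.001]
ft_force: [-5.7, -1.7, 7.1]
grip_width: 13.3
finger_force: 42.0
```

>>> move_arm([
  [0,-2,0,0,1],
  [0,-4,0,0,1],
  [0,-6,0,0,1],
  [0,-7,0,0,1],
])

```text
time_s: 5.7
eef_pos: [533.2, -97.4, 146.5]
eef_rot: [0.999, -0.038, -0.0, 0.001]
ft_force: [-6.2, -4.2, 8.0]
grip_width: 13.6
finger_force: 42.0
```

>>> move_arm([
  [-0.3,-2,0,0,1],
  [-0.3,-4,0,0,1],
  [-0.3,-6,0,0,1],
])

```text
time_s: 6.08
eef_pos: [533.6, -91.4, 146.5]
eef_rot: [0.999, -0.038, -0.0, 0.002]
ft_force: [-5.0, -4.2, 7.1]
grip_width: 13.8
finger_force: 41.8
```

>>> move_arm([
  [0,-2,0,0,1],
  [0,-4,0,0,1],
  [0,-6,0,0,1],
])

```text
time_s: 6.45
eef_pos: [534.0, -85.4, 146.5]
eef_rot: [0.999, -0.038, -0.0, 0.002]
ft_force: [-5.1, -4.7, 7.5]
grip_width: 13.7
finger_force: 41.9
```

>>> move_arm([
  [0,-2,0,0,1],
  [0,-4,0,0,1],
  [0,-6,0,0,1],
])

```text
time_s: 6.82
eef_pos: [534.4, -79.4, 146.5]
eef_rot: [0.999, -0.038, -0.0, 0.002]
ft_force: [-5.1, -4.5, 8.0]
grip_width: 13.5
finger_force: 41.9
```

>>> move_arm([
  [0,-2,0,0,1],
  [0,-4,0,0,1],
  [0,-6,0,0,1],
])

```text
time_s: 7.2
eef_pos: [534.9, -73.4, 146.5]
eef_rot: [0.999, -0.038, -0.0, 0.002]
ft_force: [-5.8, -5.0, 7.5]
grip_width: 12.7
finger_force: 42.0
```

>>> move_arm([
  [0,-2,0,0,1],
  [0,-4,0,0,1],
  [0,-6,0,0,1],
])

```text
time_s: 7.58
eef_pos: [535.3, -67.4, 146.5]
eef_rot: [0.999, -0.038, -0.0, 0.001]
ft_force: [-5.6, -4.9, 6.9]
grip_width: 13.3
finger_force: 42.0
```

>>> move_arm([
  [-0.2,-2,0,0,1],
  [-0.2,-4,0,0,1],
  [-0.2,-6,0,0,1],
])

```text
time_s: 7.95
eef_pos: [535.7, -61.4, 146.5]
eef_rot: [0.999, -0.038, -0.0, 0.001]
ft_force: [-5.4, -4.9, 6.6]
grip_width: 13.2
finger_force: 41.9
```

>>> move_arm([
  [0,-2,0,0,1],
  [0,-4,0,0,1],
  [0,-6,0,0,1],
])

```text
time_s: 8.32
eef_pos: [536.1, -55.5, 146.5]
eef_rot: [0.999, -0.038, -0.0, 0.001]
ft_force: [-6.2, -4.5, 7.4]
grip_width: 13.0
finger_force: 41.9
```

>>> move_arm([
  [-0.2,-2,0,0,1],
  [-0.2,-4,0,0,1],
  [-0.2,-6,0,0,1],
])

```text
time_s: 8.7
eef_pos: [536.5, -49.5, 146.5]
eef_rot: [0.999, -0.038, 0.0, 0.001]
ft_force: [-4.9, -4.8, 8.4]
grip_width: 13.1
finger_force: 41.9
```

>>> move_arm([
  [0,-2,0,0,1],
  [0,-4,0,0,1],
  [0,-6,0,0,1],
])

```text
time_s: 9.07
eef_pos: [536.9, -43.5, 146.5]
eef_rot: [0.999, -0.038, -0.0, 0.001]
ft_force: [-4.1, -4.8, 8.4]
grip_width: 13.2
finger_force: 41.9
```

>>> move_arm([
  [0,-2,0,0,1],
  [0,-4,0,0,1],
  [0,-6,0,0,1],
])

```text
time_s: 9.45
eef_pos: [537.3, -37.4, 146.5]
eef_rot: [0.999, -0.038, -0.0, 0.001]
ft_force: [-4.9, -3.5, 7.7]
grip_width: 13.9
finger_force: 41.9
```

>>> move_arm([
  [0,-2,0,0,1],
  [0,-4,0,0,1],
  [0,-6,0,0,1],
])

```text
time_s: 9.82
eef_pos: [537.8, -31.5, 146.5]
eef_rot: [0.999, -0.038, -0.0, 0.001]
ft_force: [-4.7, -4.9, 7.5]
grip_width: 13.5
finger_force: 41.9
```

>>> move_arm([
  [0,-2,0,0,1],
  [0,-4,0,0,1],
  [0,-6,0,0,1],
])

```text
time_s: 10.2
eef_pos: [538.2, -25.5, 146.5]
eef_rot: [0.999, -0.038, -0.0, 0.001]
ft_force: [-5.2, -5.1, 8.1]
grip_width: 13.4
finger_force: 42.0
```

>>> move_arm([
  [0,-2,0,0,1],
  [0,-4,0,0,1],
  [0,-6,0,0,1],
])

```text
time_s: 10.58
eef_pos: [538.6, -19.5, 146.5]
eef_rot: [0.999, -0.038, -0.0, 0.001]
ft_force: [-6.0, -5.0, 9.0]
grip_width: 13.6
finger_force: 42.0
```

>>> move_arm([
  [-0.2,-2,0,0,1],
  [-0.2,-4,0,0,1],
  [-0.2,-6,0,0,1],
])

```text
time_s: 10.95
eef_pos: [539.0, -13.5, 146.5]
eef_rot: [0.999, -0.038, -0.0, 0.001]
ft_force: [-4.4, -5.4, 7.1]
grip_width: 13.6
finger_force: 41.9
```

>>> move_arm([
  [0,-2,0,0,1],
  [0,-4,0,0,1],
  [0,-6,0,0,1],
])

```text
time_s: 11.32
eef_pos: [539.4, -7.4, 146.5]
eef_rot: [0.999, -0.038, -0.0, 0.001]
ft_force: [-4.1, -4.2, 7.8]
grip_width: 13.4
finger_force: 42.0
```

>>> move_arm([
  [0,-2,0,0,1],
  [0,-4,0,0,1],
  [0,-6,0,0,1],
])

```text
time_s: 11.7
eef_pos: [539.9, -1.5, 146.5]
eef_rot: [0.999, -0.038, -0.0, 0.001]
ft_force: [-6.1, -4.7, 8.1]
grip_width: 13.3
finger_force: 42.0
```

>>> move_arm([
  [-0.2,-2,0,0,1],
  [-0.2,-4,0,0,1],
  [-0.2,-6,0,0,1],
])

```text
time_s: 12.08
eef_pos: [540.3, 4.5, 146.5]
eef_rot: [0.999, -0.038, 0.0, 0.001]
ft_force: [-5.0, -5.8, 8.6]
grip_width: 13.6
finger_force: 41.9
```

>>> move_arm([
  [0,-1.5,0,0,1],
  [0,-3,0,0,1],
  [0,-4,0,0,1],
])

```text
time_s: 12.45
eef_pos: [540.6, 8.4, 146.5]
eef_rot: [0.999, -0.038, 0.0, 0.002]
ft_force: [-3.6, -5.2, 8.0]
grip_width: 13.3
finger_force: 41.9
```

>>> move_arm([
  [0,-1.5,0,0,1],
  [0,-3,0,0,1],
  [0,-4.5,0,0,1],
])

```text
time_s: 12.82
eef_pos: [540.8, 11.8, 146.5]
eef_rot: [0.999, -0.038, -0.0, 0.003]
ft_force: [-5.5, -10.8, 7.1]
grip_width: 13.4
finger_force: 41.9
```

>>> move_arm([
  [0,-1,0,0,1],
  [0,-2,0,0,1],
  [0,-2,0,0,1],
])

```text
time_s: 13.2
eef_pos: [540.9, 13.2, 146.5]
eef_rot: [0.999, -0.038, -0.0, 0.003]
ft_force: [-5.8, -11.9, 8.5]
grip_width: 13.4
finger_force: 42.1
```

>>> move_arm([
  [0,-1.5,0,0,1],
  [0,-1.5,0,0,1],
  [0,-1.5,0,0,1],
  [0,-1.5,0,0,1],
  [0,-1.5,0,0,1],
])

```text
time_s: 13.82
eef_pos: [541.0, 14.3, 146.5]
eef_rot: [0.999, -0.038, -0.0, 0.003]
ft_force: [-5.8, -12.4, 7.2]
grip_width: 13.0
finger_force: 42.2
```

>>> move_arm([
  [0,3,0,0,1],
  [0,8,0,0,1],
  [0,15,0,0,1],
  [0,22,0,0,1],
  [0,22,0,0,1],
])

```text
time_s: 14.45
eef_pos: [539.7, -4.7, 146.5]
eef_rot: [0.999, -0.038, 0.0, 0.0]
ft_force: [-3.8, -2.2, 6.4]
grip_width: 13.4
finger_force: 41.9
```

```bash
python3 - <<'E'
from h import *;import cv2
f=lambda i:cv2.resize(cv2.cvtColor(i,cv2.COLOR_RGB2BGR),None,fx=4,fy=4,interpolation=cv2.INTER_CUBIC)
a=f(capture("scene")[140:270,210:310]);b=f(capture("top")[120:250,180:280])
cv2.imwrite("pics/m2.png",cv2.hconcat([a,b]));print(env.sense()["eef_pos"],env.sense()["ft_force"])
E
```

```text
[539.64145197  -4.73055521 146.49906647] [-3.66641741 -1.65118659  7.14765244]
```

View pics/m2.png

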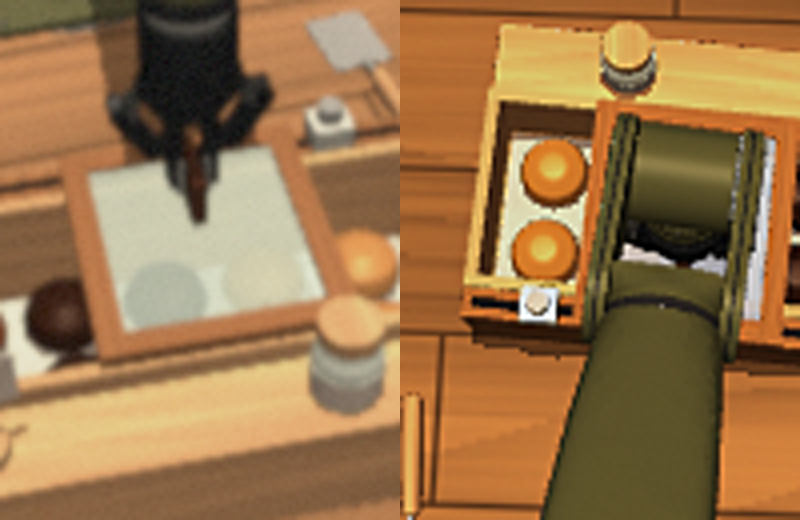

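The scene half shows the clip, with its pin top at (330,106), standing clear of the cover edge. The top half shows the pin at (538,301) and the cover edge at about x=590, a gap of around 18 mm. Next I'll compute the pin position.

```bash
python3 - <<'E'
from h import *
Y=lambda u,v,o:((u+.5)/4-.5+o[0],(v+.5)/4-.5+o[1])
s=Y(330,106,(210,140));t=Y(138,301,(180,120))
print(two(s,t));p=env.sense()["eef_pos"]
for z in(153,156):
  for P in(plane("scene",*s,z),plane("top",*t,z)):
    d=P-p;a=np.radians(-4.4);x=np.array([np.cos(a),np.sin(a)]);y=np.array([np.sin(a),-np.cos(a)])
    print(z,P.round(1),(x@d[:2]).round(1),(y@d[:2]).round(1))
E
```

```text
(array([486.95363818, 128.49756666, 152.33648637]), np.float64(0.1336845044556102))
153 [487.7 128.1 153. ] -62.0 -128.5
153 [486.9 128.5 153. ] -62.9 -128.8
156 [491.1 126.7 156. ] -58.5 -127.4
156 [486.3 128.2 156. ] -63.4 -128.4
```

>>> move_arm([
  [0,0,0,0,0.6],
  [0,0,0,0,0.6],
  [0,0,0,0,0.6],
])

```text
time_s: 14.92
eef_pos: [539.2, -4.2, 144.7]
eef_rot: [0.999, -0.038, -0.0, -0.0]
ft_force: [-0.1, -0.6, 0.2]
grip_width: 34.4
finger_force: 0.0
```

>>> move_arm([
  [0,0,0,0,1],
  [0,0,0,0,1],
  [0,0,0,0,1],
  [0,3,0,0,1],
  [0,6,0,0,1],
])

```text
time_s: 15.55
eef_pos: [539.0, -10.2, 145.2]
eef_rot: [0.999, -0.038, -0.0, -0.0]
ft_force: [-0.0, 1.0, -1.6]
grip_width: 13.7
finger_force: 40.0
```

>>> move_arm([
  [0,0,0,0,1],
  [0,0,0,0,0.6],
  [0,0,0,0,0.6],
  [0,0,0,0,0.6],
])

```text
time_s: 16.05
eef_pos: [539.3, -10.4, 145.6]
eef_rot: [0.999, -0.038, 0.0, 0.0]
ft_force: [0.7, 0.4, -0.6]
grip_width: 34.1
finger_force: 0.0
```

>>> move_arm([
  [0,0,-25,0,0.6],
  [0,0,-50,0,0.6],
  [-20,-45,-50,0,1],
  [-41,-90,-50,0,1],
  [-63,-134,-45,0,1],
])

```text
time_s: 16.68
eef_pos: [486.4, 129.3, 191.1]
eef_rot: [0.999, -0.039, 0.001, -0.0]
ft_force: [0.7, 0.8, -0.6]
grip_width: 0.0
finger_force: 0.0
```

>>> move_arm([
  [0,0,12,0,1],
  [0,0,20,0,1],
  [0,0,20,0,1],
])

```text
time_s: 17.05
eef_pos: [486.3, 127.1, 169.3]
eef_rot: [0.999, -0.039, -0.001, 0.0]
ft_force: [0.2, 0.1, 0.2]
grip_width: -0.1
finger_force: 0.0
```

```bash
python3 - <<'E'
from h import *;import cv2
f=lambda i:cv2.resize(cv2.cvtColor(i,cv2.COLOR_RGB2BGR),None,fx=6,fy=6,interpolation=cv2.INTER_CUBIC)
a=f(capture("scene")[130:220,240:340])
cv2.imwrite("pics/m3.png",a);print(env.sense()["eef_pos"],env.sense()["ft_force"],env.sense()["grip_width"])
E
```

```text
[486.66757009 127.13699049 169.8867335 ] [0.29125053 0.21628415 0.48785966] 0.032280655692422396
```

View pics/m3.png

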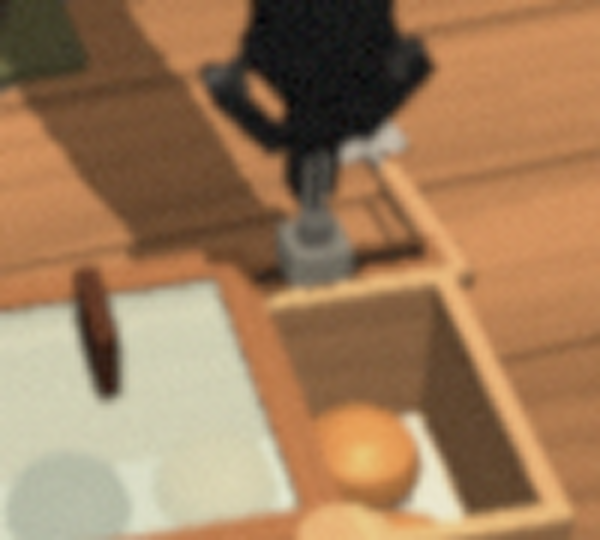

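The closed fingers at about (315,205) stand straight over the pin at (317,225), with a clear gap to the cover edge. Next is pressing down.

>>> move_arm([
  [0,0,6,0,1],
  [0,0,11,0,1],
  [0,0,15,0,1],
  [0,0,18,0,1],
])

```text
time_s: 17.6
eef_pos: [486.6, 127.8, 152.6]
eef_rot: [0.999, -0.038, -0.0, 0.0]
ft_force: [-1.7, -1.2, 3.6]
grip_width: -0.1
finger_force: 1.7
```

>>> move_arm([
  [0,0,2,0,1],
  [0,0,4,0,1],
  [0,0,4,0,1],
])

```text
time_s: 17.98
eef_pos: [486.6, 128.1, 148.2]
eef_rot: [0.999, -0.038, 0.0, -0.0]
ft_force: [0.4, -0.8, 0.6]
grip_width: -0.0
finger_force: 0.8
```

>>> move_arm([
  [0,0,1.5,0,1],
  [0,0,3,0,1],
])

```text
time_s: 18.23
eef_pos: [486.9, 128.2, 147.3]
eef_rot: [0.999, -0.038, 0.0, 0.0]
ft_force: [-7.6, -2.8, 16.6]
grip_width: -0.0
finger_force: 8.1
```

>>> move_arm([
  [0,0,0.5,0,1],
  [0,0,0.5,0,1],
])

```text
time_s: 18.48
eef_pos: [486.8, 128.2, 147.3]
eef_rot: [0.999, -0.038, 0.0, 0.0]
ft_force: [-7.1, -2.8, 14.5]
grip_width: -0.3
finger_force: 7.0
```

>>> move_arm([
  [0,0,-10,0,1],
  [0,0,-40,0,1],
  [0,0,-80,0,1],
  [-50,0,-100,0,1],
  [-100,0,-100,0,1],
])

```text
time_s: 19.1
eef_pos: [386.8, 136.3, 246.9]
eef_rot: [0.999, -0.038, 0.002, -0.001]
ft_force: [-0.5, 0.8, 0.2]
grip_width: -0.2
finger_force: 0.0
```

```bash
python3 - <<'E'
from h import *;import cv2
f=lambda i:cv2.resize(cv2.cvtColor(i,cv2.COLOR_RGB2BGR),None,fx=5,fy=5,interpolation=cv2.INTER_CUBIC)
a=f(capture("scene")[140:230,230:310]);b=f(capture("top")[140:230,180:260])
cv2.imwrite("pics/m4.png",cv2.hconcat([a,b]));print(env.sense()["eef_pos"],env.sense()["ft_force"])
E
```

```text
[383.84621783 136.32236543 244.55627473] [-0.07232118  0.78020654  0.38466027]
```

View pics/m4.png

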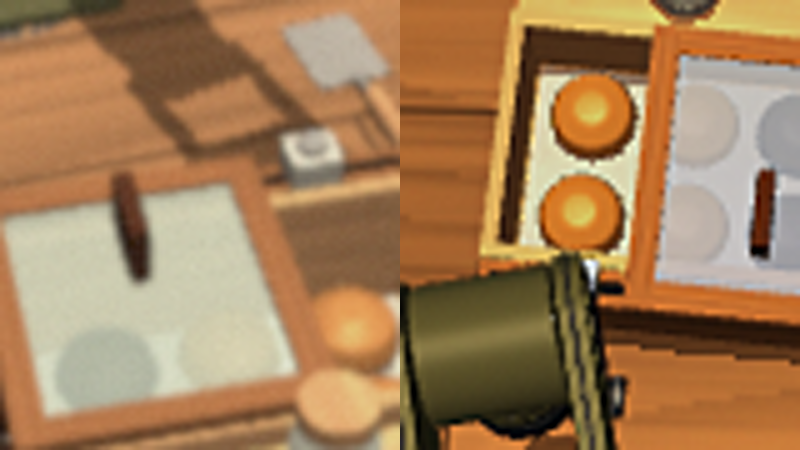

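The scene half shows the pin at (312,143) nearly flush with the block. In the top half the cover's lower-left edge is at about x=630 and the clip's edge at about 600, roughly a 20 mm gap. The arm is clear, so I'm letting it settle and handing in.

>>> move_arm([
  [0,0,0,0,1],
  [0,0,0,0,1],
  [0,0,0,0,1],
])

```text
time_s: 19.58
eef_pos: [387.4, 135.7, 244.5]
eef_rot: [0.999, -0.038, -0.0, 0.0]
ft_force: [-0.2, 0.3, 0.1]
grip_width: -0.2
finger_force: 0.0
```

```bash
python3 -c "
from cell import env
print(env.hand_in())"
```

```text
the job is handed in; nothing more can be done
None
```

I handed the job in at about 20 s: the clip was pushed until it bound (about 7 N above the running drag), the cover was backed off to a gap I estimate at 15–20 mm and released, and the lock pin was pressed until it bottomed; the hand-in returned no verdict.

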